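# Sort the welding bench: nozzles, tee coupons and bar stock

### The job

Clear the welding bench: stand the copper and the brass nozzle upright in the blue tray and the two tee coupons, base down and flat, in the yellow tray, one piece to a bay. Lift the flat bar over the lip of its grey holder, draw it out endwise from under the hood, and lay it in both notches of the green cradle, centred lengthwise. Let go of everything; any order will do.

Things in the scene. Friction and masses are not known exactly. Their poses are not given: they have to be found in the camera images.
- bar_mid (a point): bright steel flat bar, 220 (x) x 30 (y) x 8 mm (z), about 0.41 kg. The point is its centre; x along its length. It starts in the bar holder, its -x end at the holder's lip and its +x end under the hood.
- copper_nozzle_mid (a point): the copper-red welding nozzle, standing on end: a round tube 24 mm across up to 52 mm, then tapered to 16 mm at the top, 70 mm tall, about 0.09 kg. The point is on its axis half-way up (35 mm above its underside); z up.
- brass_nozzle_mid (a point): the yellow brass welding nozzle, standing on end: a straight round tube 24 mm across, 70 mm tall, about 0.09 kg. The point is on its axis half-way up (35 mm above its underside); z up.
- bare_tee_mid (a point): bare steel tee coupon: base plate 46 x 46 x 8 mm with an upright plate, 8 mm thick (along its x), 46 mm wide (y), standing across its middle; 66 mm tall in all, about 0.28 kg, small weld beads in the corners. The point is the middle of the upright plate, 33 mm above the underside; z up.
- red_tee_mid (a point): red painted tee coupon: base plate 46 x 46 x 8 mm with an upright plate, 8 mm thick (along its x), 46 mm wide (y), standing across its middle; 66 mm tall in all, about 0.28 kg, small weld beads in the corners. The point is the middle of the upright plate, 33 mm above the underside; z up.
- bar_holder: fixed grey holder, 260 x 70 mm, origin at centre of underside, x along the bar. Bar lies on a rail 22 mm wide, top 24 mm up. At -x (robot side) a yellow lip, 50 mm wide, 12 mm above the rail, inner face at x=-115. At +x a hood, closed at back and sides, x=69 to 124, 48 wide inside, roof 22 mm above the bar, 59 high outside. Lift bar 12 to 22 mm, draw to -x over 55 mm, then lift away.
- bar_cradle: fixed green cradle: base plate 190 (x) x 74 (y) x 4 mm with two saddles 12 mm thick at x=-75 and +75 mm, each with an open-topped notch 50 mm wide (y), floor 24 mm and cheek tops 44 mm above the bench. The bar lies along x in both notches, sticking out evenly; room for fingers between the saddles. Origin: centre of underside, z up.
- blue_tray: fixed shallow blue plastic tray, 84 (x) x 164 (y) x 18 mm high, walls 4 mm, inner floor 5 mm above the bench; a divider makes two bays 76 x 76 mm, centred 40 mm either side of the tray's centre along its y axis. Origin: centre of underside, z up. The two nozzles belong here, one to a bay.
- yellow_tray: fixed shallow yellow plastic tray, 84 (x) x 164 (y) x 18 mm high, walls 4 mm, inner floor 5 mm above the bench; a divider makes two bays 76 x 76 mm, centred 40 mm either side of the tray's centre along its y axis. Origin: centre of underside, z up. The two tee coupons belong here, one to a bay.

How it is judged:
By the outcome, as a careful person would: the job done as asked, in the order asked, and still so for the second after the job is handed in, with the robot touching nothing.
It also fails if it takes over 128 s, if anything falls off the work surface, if the arm or the gripper's body presses on something with over 40 N, if the wrist force passes 120 N, or if a joint passes its speed limit or range.

### The arm

A 7-joint arm with a two-finger parallel gripper is mounted at the origin on the work surface. World frame = base frame: x ahead of the robot, y to its left, z up, the work surface at z = 0. Lengths are in m, angles in rad, forces in N, time in s.
With the tool pointing down it reaches from about 0.35 to 0.9 m from the base axis. Payload 8.1 kg.
Tool frame: the origin (TCP) lies at the very end of the fingers, on their centre line; the grasp point (between the pads) lies 19 mm behind it; z points along the fingers, x is the direction in which the jaws open and shut, and the axes are right-handed (so a half turn about z gives the same grasp; the last joint's range is limited). The gripper opens to 85 mm and grips with 20 to 120 N. Pads are 22 mm wide; open, the fingers measure 114 mm over their backs; the gripper's body (76 mm by 85 mm) begins 54 mm behind the grasp point. The pads swing forward as they close: fully open they stand 13 mm farther back than shut.
Start: joints at [1.023, 0.434, 0.025, 1.573, -0.012, 1.134, -0.075], TCP at [0.269, -0.564, 0.231] pointing down, gripper open.
Joint ranges: [-2.62, 2.62], [-0.44, 2.09], [-1.27, 1.32], [0.08, 2.57], [-1.32, 4.46], [0.12, 2], [-2.74, 2.74]. Speed limits (rad/s): [2.22, 2.22, 3.01, 3.01, 3.14, 3.14, 3.14].

### API

Orientations are given as a rotation vector (axis times angle).
In Python, from rig import r gives the robot as it stands. The module is installed in compiled form; this text tells all that it offers. Calls block until the motion is done:
- r.goto(position, orientation): joint-space move of the TCP to a pose.
- r.servo_line(position, rotation=None, v=0.15, stop_force=None): straight line of the TCP; rotation=None keeps the orientation; v is the mean speed in m/s. With stop_force (N) it stops when the force on the tool has changed by that much, and returns True; else False.
- r.set_joints(angles): joint-space move.
- r.open() and r.gripper_close(squeeze=None): open the fingers fully, or close them until they stop; squeeze is the grip in N (None keeps the last).
- r.dwell(seconds).
- r.ik(position, orientation): joint angles nearest the present ones, or None.
- r.read_state(): the state.
- r.get_image(name): name is "scene" or "side" or "wrist"; returns the picture (480x640x3 uint8, blue, green, red); there is no depth.
- r.calibration(name): a dict with "vertical_fov" (degrees; the focal length in pixels is half the picture's height over the tangent of half this angle, whatever the lens; pixels are square), "cx", "cy" (the principal point, pixels), "view" (4x4, takes a point from world to camera coordinates); the wrist camera has in their place "hand_eye" (4x4, takes a point from camera to tool coordinates, whose origin is the TCP and whose axes are the tool frame's). Camera axes: x right, y up, looking along -z (the intrinsics and any distortion apply to the point x, -y, -z); pixel columns grow to the right and rows downward; lengths in m; the calibration is good to about 2 mm. A picture is of the moment at which its call begins: read the wrist's pose just before it. calibration takes no time and is no camera call.
A pose or a line that the arm cannot do raises r.PlanningError and nothing moves.
- r.hand_in(): hands the job in, once; it reports no verdict.
Trained networks look in the newest picture that a camera, given by its name, has taken for a name from the list of things; names that differ only in an ending like _2 or _b are one class to them, and where a whole thing is asked for, a point or a joint stands for the part that bears it (a point fixed in the world has none). Each returns a list of dicts, best first, with "score" (0 to 1); they miss things now and then, are a little off and sometimes report something else, mostly with a low value. They report only what shows in the picture. A call takes as long as a camera call.
- r.search_frame(query, camera): "xy" ([column, row] in pixels, amid what is visible of it).
- r.regions_of(query, camera): "region" (480x640 bool, what is visible of it) and "xy" ([column, row] in pixels, amid what is visible of it).
The state is a dict: "time_s": time; "q": joint angles; "dq": joint speeds; "tau": joint torques, N m; "tcp_pos": TCP position; "tool_rot": TCP orientation; "force": force on the tool from outside, world axes, zero at the start; "moment": the same for the moment, N m; "finger_gap": finger opening in m.
Only numpy, scipy, OpenCV 4.12 (cv2) and the standard library are available. Lean on these libraries where they do the work, as an engineer would, in place of code of your own. Each camera call takes 0.05 s, during which the arm holds its last target. There are 200 camera calls.

## Working session

There is one attempt and no reset: what is moved stays moved. The work goes in short steps, each a Python script; the robot and the scene stay as the last script left them, time stands still between calls to the robot, and variables do not carry over. Pictures are saved under pics/ and viewed, about 12 in all and at most 16, crops included, and the job is handed in when it is done.

```bash
mkdir -p pics
cat > h.py <<'E'
from rig import r
import numpy as np, cv2
from scipy.spatial.transform import Rotation as R
E
python3 - <<'E'
from h import *
for n in ["scene","side"]:
    im=r.get_image(n); cv2.imwrite(f"pics/{n}0.png",im)
    c=r.calibration(n); print(n,{k:(np.round(v,4).tolist() if not isinstance(v,str) else v) for k,v in c.items()})
    for q in ["bar_mid","copper_nozzle_mid","brass_nozzle_mid","bare_tee_mid","red_tee_mid","bar_holder","bar_cradle","blue_tray","yellow_tray"]:
        print(q,[(np.round(d["xy"]).tolist(),round(d["score"],2)) for d in r.search_frame(q,n)[:3]])
print(r.calibration("wrist")); print(r.read_state())
E
```

```text
scene {'vertical_fov': 53.7231, 'cx': 321.0975, 'cy': 237.7594, 'view': [[0.0269, 0.9996, 0.0106, -0.0323], [-0.7628, 0.0137, 0.6464, 0.3701], [0.646, -0.0255, 0.7629, -1.4523], [0.0, 0.0, 0.0, 1.0]]}
bar_mid [([453.0, 228.0], 0.89)]
copper_nozzle_mid [([334.0, 217.0], 0.37)]
brass_nozzle_mid [([390.0, 222.0], 0.68), ([174.0, 262.0], 0.19)]
bare_tee_mid [([247.0, 228.0], 0.65)]
red_tee_mid [([333.0, 218.0], 0.81)]
bar_holder [([447.0, 259.0], 0.72)]
bar_cradle [([172.0, 262.0], 0.69)]
blue_tray [([365.0, 281.0], 0.6)]
yellow_tray [([260.0, 282.0], 0.74)]
side {'vertical_fov': 56.03, 'cx': 324.5314, 'cy': 231.3325, 'view': [[0.9726, -0.2322, -0.0118, -0.502], [0.1703, 0.6768, 0.7162, -0.1448], [-0.1584, -0.6986, 0.6978, -0.7241], [0.0, 0.0, 0.0, 1.0]]}
bar_mid [([282.0, 149.0], 0.81)]
copper_nozzle_mid [([279.0, 279.0], 0.86)]
brass_nozzle_mid [([278.0, 189.0], 0.8)]
bare_tee_mid [([312.0, 337.0], 0.88)]
red_tee_mid []
bar_holder [([308.0, 160.0], 0.72)]
bar_cradle [([400.0, 441.0], 0.9)]
blue_tray [([365.0, 210.0], 0.94)]
yellow_tray [([407.0, 309.0], 0.65)]
{'vertical_fov': 71.68291
[... 407 characters left out ...]
e+00]])}
{'time_s': 1.0, 'q': array([ 1.02340475,  0.43450712,  0.02501024,  1.57320046, -0.01162322,
        1.13401754, -0.07512127]), 'dq': array([ 1.28470190e-04,  1.71289216e-04, -8.97928658e-05, -1.17082951e-03,
        1.83095076e-03,  7.76990669e-04,  5.32329646e-04]), 'tau': array([ 8.74325433e-04, -6.70279741e+01,  1.02441620e+00, -3.16564679e+01,
        1.55523577e-02,  2.47904893e-03, -1.41220710e-05]), 'tcp_pos': array([ 0.26889808, -0.56420402,  0.23131835]), 'tool_rot': array([ 2.65660145e+00, -1.67691996e+00,  2.11569400e-05]), 'force': array([-0.84911809, -0.74664424,  0.51280302]), 'moment': array([-0.02425635,  0.06280375,  0.04789512]), 'finger_gap': 0.08542618206041276}
```

View pics/scene0.png

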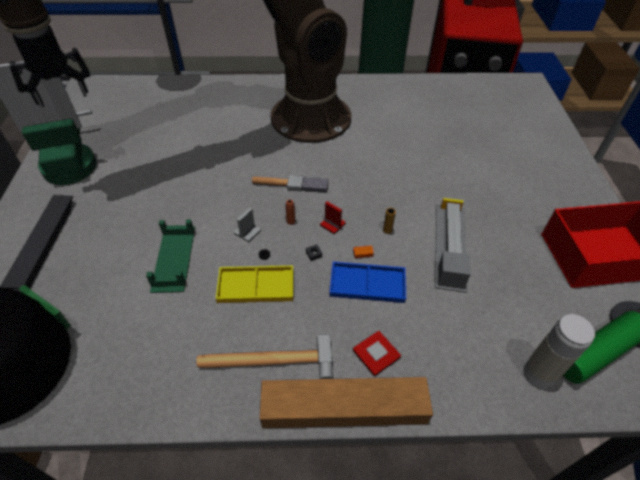

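View pics/side0.png

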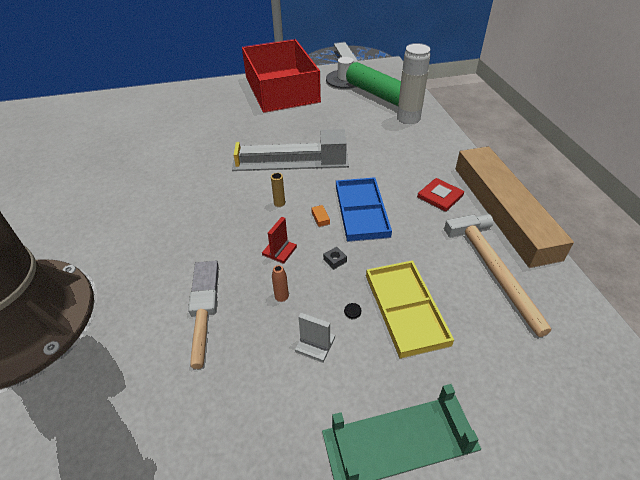

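Both views show the nozzles, the tees, the trays, the cradle (scene 172,255) and the holder (scene 453,245) clearly. Next I'll intersect the rays for rough positions and take wrist overviews.

```bash
cat > h.py <<'E'
from rig import r
import numpy as np, cv2
from scipy.spatial.transform import Rotation as R
def cam(n, st=None):
    """K(f,cx,cy), camera centre, R cam(cv)->world"""
    c=r.calibration(n); f=240/np.tan(np.radians(c["vertical_fov"])/2)
    if "view" in c: T=np.linalg.inv(c["view"])
    else:
        st=st or r.read_state(); W=np.eye(4); W[:3,:3]=R.from_rotvec(st["tool_rot"]).as_matrix(); W[:3,3]=st["tcp_pos"]
        T=W@c["hand_eye"]
    return f,c["cx"],c["cy"],T[:3,3],T[:3,:3]@np.diag([1,-1,-1])
def toplane(C,uv,z):
    f,cx,cy,p,M=C; uv=np.atleast_2d(np.asarray(uv,float))
    d=np.c_[(uv[:,0]-cx)/f,(uv[:,1]-cy)/f,np.ones(len(uv))]@M.T
    return (p+d*((z-p[2])/d[:,2])[:,None])[:,:2]
def proj(C,P):
    f,cx,cy,p,M=C; q=(np.atleast_2d(P)-p)@M
    return np.c_[f*q[:,0]/q[:,2]+cx,f*q[:,1]/q[:,2]+cy]
def down(yaw):
    """tool z down, tool x (jaw axis) at yaw in world"""
    c,s=np.cos(yaw),np.sin(yaw)
    return R.from_matrix(np.array([[c,s,0],[s,-c,0],[0,0,-1]])).as_rotvec()
Q=["bar_mid","copper_nozzle_mid","brass_nozzle_mid","bare_tee_mid","red_tee_mid","bar_holder","bar_cradle","blue_tray","yellow_tray"]
E
python3 - <<'E'
from h import *
C=cam("scene");D=cam("side")
S=dict(cop=(290,212),brass=(389,221),bare=(247,226),red=(333,218),bar=(454,228),cradle=(173,256),yel=(256,283),blue=(368,282),hold=(451,246))
E=dict(cop=(280,283),brass=(278,189),bare=(314,337),red=(280,242),bar=(282,153),cradle=(401,441),yel=(407,308),blue=(363,209),hold=(300,158))
for k in S: print(k,toplane(C,S[k],.02).round(3),toplane(D,E[k],.02).round(3))
for p in [(.45,-.2,.4),(.45,.1,.4)]:
  for y in [0,np.pi/2,-np.pi/2,np.pi]:
    try: print(p,y,r.ik(p,down(y)))
    except Exception as e: print(p,y,e)
E
```

```text
cop [[ 0.418 -0.056]] [[ 0.43  -0.042]]
brass [[0.452 0.185]] [[0.467 0.204]]
bare [[ 0.462 -0.158]] [[ 0.463 -0.157]]
red [[0.44  0.049]] [[0.446 0.052]]
bar [[0.478 0.338]] [[0.496 0.329]]
cradle [[ 0.551 -0.318]] [[ 0.536 -0.33 ]]
yel [[ 0.629 -0.126]] [[ 0.616 -0.14 ]]
blue [[0.631 0.117]] [[0.618 0.102]]
hold [[0.533 0.32 ]] [[0.532 0.3  ]]
(0.45, -0.2, 0.4) 0 [ 0.63194983  0.1462085  -0.3749302   1.56855965  0.05385895  1.43704338
  0.25347147]
(0.45, -0.2, 0.4) 1.5707963267948966 [ 0.83237716  0.17503441 -0.61970766  1.55429238  0.10212452  1.44497494
  1.77786761]
(0.45, -0.2, 0.4) -1.5707963267948966 [ 0.4080739   0.12537027 -0.11305428  1.5852345   0.01424432  1.43179387
 -1.27687061]
(0.45, -0.2, 0.4) 3.141592653589793 [-0.66061189  0.1530328   1.1601882   1.65068444 -0.14161893  1.43081567
 -2.62644617]
(0.45, 0.1, 0.4) 0 [ 0.37102928  0.13751162 -0.79349032  1.60832102  0.09874983  1.43716317
 -0.43091821]
(0.45, 0.1, 0.4) 1.5707963267948966 [ 0.49193805  0.16525314 -0.94707186  1.60157831  0.13501708  1.4440656
  1.10501173]
(0.45, 0.1, 0.4) -1.5707963267948966 [ 0.30437676  0.12565204 -0.71293441  1.6122932   0.08282938  1.43449939
 -1.98672001]
(0.45, 0.1, 0.4) 3.141592653589793 [ 0.59146998  0.19825224 -1.08573727  1.59653689  0.17635513  1.45349146
  2.63467687]
```

Run:
```python
from h import *
r.set_joints([0.0,0.16,0.0,1.57,0.05,1.44,1.6]); print(r.read_state()["tcp_pos"])
r.goto([.42,0,.38],down(np.pi/2)); st=r.read_state(); print(st["q"],st["time_s"])
im=r.get_image("wrist"); cv2.imwrite("pics/w0.png",im)
C=cam("wrist",st); zt=dict(bar_mid=.032,copper_nozzle_mid=.035,brass_nozzle_mid=.035,bare_tee_mid=.033,red_tee_mid=.033,bar_cradle=.004,blue_tray=.005,yellow_tray=.005,bar_holder=.01)
import pickle; reg={}
for q in Q:
    for d in r.regions_of(q,"wrist")[:2]:
        m=d["region"]; reg.setdefault(q,[]).append((d["score"],m))
        print(q,round(d["score"],2),np.round(d["xy"]),m.sum(),toplane(C,d["xy"],zt[q]).round(3))
pickle.dump((C,reg),open("w0.pkl","wb"))
```

```text
[ 0.50070306 -0.07243065  0.38933336]
[-6.56978014e-02 -2.33894020e-03 -6.08834485e-02  1.76991960e+00
  2.11993227e-04  1.37321505e+00  1.44356552e+00] 3.55
bar_mid 0.97 [536. 230.] 2560 [[0.493 0.329]]
brass_nozzle_mid 0.76 [443. 214.] 520 [[0.466 0.182]]
brass_nozzle_mid 0.36 [512. 251.] 5399 [[0.526 0.297]]
bare_tee_mid 0.94 [220. 210.] 1008 [[ 0.46  -0.155]]
red_tee_mid 0.55 [350. 194.] 933 [[0.436 0.042]]
bar_holder 0.79 [514. 251.] 5314 [[0.536 0.315]]
bar_cradle 0.68 [130. 246.] 5330 [[ 0.529 -0.32 ]]
blue_tray 0.66 [388. 290.] 4112 [[0.609 0.114]]
yellow_tray 0.7 [253. 294.] 4088 [[ 0.616 -0.121]]
```

View pics/w0.png

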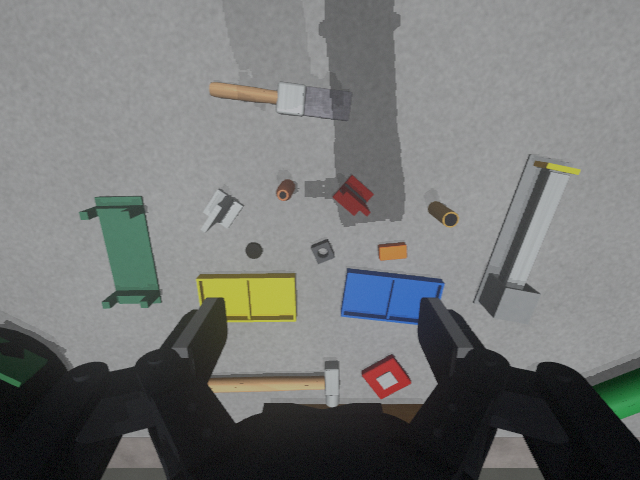

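The wrist view shows everything: cradle (125,250), bare tee (220,210), copper (285,190), red tee (353,196), brass (443,214), trays, and the holder at right. Next I'll fit model silhouettes to the network masks for poses and yaws.

```bash
cat > fit.py <<'E'
from h import *
from scipy.optimize import minimize
def box(x0,x1,y0,y1,z0,z1): return np.array([[x,y,z] for x in(x0,x1) for y in(y0,y1) for z in(z0,z1)])
B=lambda *a: box(*[v/1000 for v in a])
ang=np.linspace(0,2*np.pi,24,endpoint=False)
ring=lambda d,z: np.c_[d/2*np.cos(ang),d/2*np.sin(ang),0*ang+z]/1000
tee=[B(-23,23,-23,23,0,8),B(-4,4,-23,23,8,66)]
M=dict(bare_tee_mid=tee,red_tee_mid=tee,blue_tray=[B(-42,42,-82,82,0,18)],yellow_tray=[B(-42,42,-82,82,0,18)],
 brass_nozzle_mid=[np.r_[ring(24,0),ring(24,70)]],copper_nozzle_mid=[np.r_[ring(24,0),ring(24,52),ring(16,70)]],
 bar_cradle=[B(-95,95,-37,37,0,4)]+[B(x-6,x+6,s*31-6,s*31+6,0,44) for x in(-75,75) for s in(-1,1)]+[B(x-6,x+6,-37,37,0,24) for x in(-75,75)],
 bar_holder=[B(-130,130,-35,35,0,4),B(-115,69,-11,11,0,24),B(-123,-115,-25,25,0,36),B(67,126,-27,27,0,59)],
 bar_mid=[B(-110,74,-15,15,24,32)])
def render(C,m,p,s=4):
    im=np.zeros((480*s//2,640*s//2),np.uint8); c,sn=np.cos(p[2]),np.sin(p[2])
    for b in m:
        w=b.copy(); w[:,0]=p[0]+c*b[:,0]-sn*b[:,1]; w[:,1]=p[1]+sn*b[:,0]+c*b[:,1]
        h=cv2.convexHull(((proj(C,w)+.5)*s/2*16).astype(np.int32)); cv2.fillConvexPoly(im,h,1,shift=4)
    return im.astype(bool)
def fit(C,m,mask,p0,ign=None,yaws=(0,),s=4):
    big=cv2.resize(mask.astype(np.uint8),None,fx=s/2,fy=s/2,interpolation=cv2.INTER_NEAREST).astype(bool)
    def cost(p):
        a=render(C,m,p,s); return 1-(a&big).sum()/max(1,(a|big).sum())
    best=None
    for y in yaws:
        o=minimize(cost,[*p0,y],method="Nelder-Mead",options=dict(initial_simplex=[[p0[0]+a,p0[1]+b,y+c] for a,b,c in [(0,0,0),(.015,0,.05),(0,.015,-.05),(-.01,-.01,.15)]],xatol=1e-4,fatol=1e-4))
        if best is None or o.fun<best.fun: best=o
    return best.x,1-best.fun
E
python3 - <<'E'
from fit import *
import pickle
C,reg=pickle.load(open("w0.pkl","rb"))
P=dict(bar_mid=(.49,.325),brass_nozzle_mid=(.458,.19),bare_tee_mid=(.46,-.157),red_tee_mid=(.44,.047),bar_holder=(.533,.31),bar_cradle=(.54,-.32),blue_tray=(.62,.11),yellow_tray=(.62,-.13))
im=cv2.imread("pics/w0.png"); out={}
for q,p in P.items():
    ys=np.arange(-1.5,1.6,.35) if "tee" in q else [-.3,0,.3]
    if "nozzle" in q: ys=[0]
    x,f=fit(C,M[q],reg[q][0][1],p,yaws=ys); print(q,x.round(3),round(f,3)); out[q]=x
    a=render(C,M[q],x,2).astype(np.uint8)
    for mm,col in((a,(0,255,0)),(reg[q][0][1].astype(np.uint8),(255,0,255))):
        cv2.drawContours(im,cv2.findContours(mm,0,1)[0],-1,col,1)
cv2.imwrite("pics/w0fit.png",cv2.resize(im[130:340,60:600],None,fx=1.48,fy=1.48,interpolation=cv2.INTER_CUBIC)); pickle.dump(out,open("pose.pkl","wb"))
E
```

```text
bar_mid [ 0.516  0.327 -0.18 ] 0.931
brass_nozzle_mid [0.465 0.18  0.07 ] 0.946
bare_tee_mid [ 0.464 -0.159  0.937] 0.945
red_tee_mid [ 0.443  0.047 -0.703] 0.937
bar_holder [ 0.515  0.324 -0.188] 0.667
bar_cradle [ 0.54  -0.323  0.017] 0.978
blue_tray [ 0.62   0.118 -0.116] 0.86
yellow_tray [ 0.621 -0.129  0.   ] 0.859
```

View pics/w0fit.png

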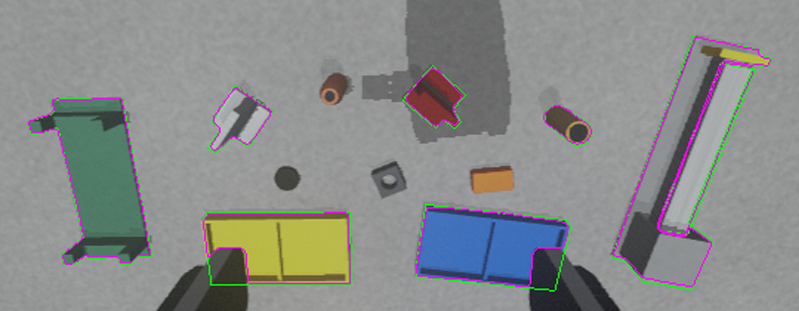

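The silhouettes fit tightly (IoU about 0.94 for the tees). I'll move the tees first, then look close at the nozzles.

```bash
cat >> h.py <<'E'
def pick(x,y,yaw,z,squeeze=50,up=.16):
    r.goto([x,y,.15],down(yaw)); hit=r.servo_line([x,y,z],v=.15,stop_force=15)
    r.gripper_close(squeeze); s=r.read_state(); print("pick",hit,s["tcp_pos"].round(4),"gap",round(s["finger_gap"],4),"t",s["time_s"])
    r.servo_line([x,y,up],v=.2); print("lifted gap",round(r.read_state()["finger_gap"],4))
def place(x,y,yaw,z,up=.17):
    r.goto([x,y,.14],down(yaw)); r.servo_line([x,y,z+.015],v=.2)
    hit=r.servo_line([x,y,z-.004],v=.03,stop_force=6); s=r.read_state(); print("place",hit,s["tcp_pos"].round(4),"F",s["force"].round(1))
    r.open(); r.servo_line([x,y,up],v=.2); print("t",r.read_state()["time_s"])
E
python3 - <<'E'
from h import *
import pickle
P=pickle.load(open("pose.pkl","rb"))
x,y,a=P["bare_tee_mid"]; pick(x,y,a,.028); place(.621,-.169,0,.033)
x,y,a=P["red_tee_mid"]; pick(x,y,a,.028); place(.621,-.089,0,.033)
# look at nozzles
r.goto([.40,.05,.24],down(np.pi/2)); st=r.read_state(); im=r.get_image("wrist"); cv2.imwrite("pics/w1.png",im); C=cam("wrist",st)
reg={}
for q in ["copper_nozzle_mid","brass_nozzle_mid"]:
    reg[q]=[(d["score"],d["region"]) for d in r.regions_of(q,"wrist")[:2]]; print(q,[(round(s,2),m.sum(),np.argwhere(m).mean(0)[::-1].round()) for s,m in reg[q]])
pickle.dump((C,reg),open("w1.pkl","wb")); print(st["q"].round(2),toplane(C,(0,0),0))
E
```

```text
pick False [ 0.4642 -0.1593  0.0281] gap 0.0071 t 6.7917
lifted gap 0.0076
place True [ 0.6211 -0.1689  0.033 ] F [-1.6  1.1  7.3]
t 11.1333
pick False [0.443  0.0473 0.028 ] gap 0.0073 t 13.8667
lifted gap 0.0075
place True [ 0.6211 -0.0889  0.0329] F [-1.   0.9  6.2]
t 18.3417
copper_nozzle_mid [(0.69, np.int64(744), array([226., 231.])), (0.59, np.int64(7110), array([370., 362.]))]
brass_nozzle_mid [(0.74, np.int64(987), array([441., 263.])), (0.23, np.int64(2212), array([196., 353.]))]
[-0.26  0.06  0.01  2.06 -0.    1.02  1.31] [[ 0.20229079 -0.26590125]]
```

View pics/w1.png

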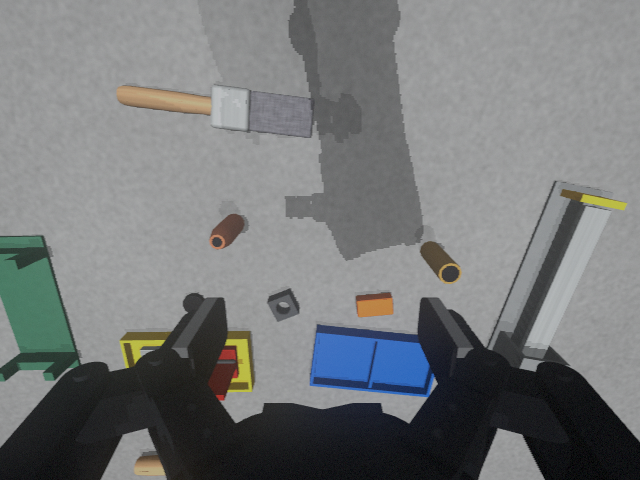

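The tees are in the yellow tray. Copper is at (226,231) and brass at (441,263), both standing clear. I'll fit and move them.

Run:
```python
from fit import *
import pickle
C,reg=pickle.load(open("w1.pkl","rb"))
for q,p,b in (("copper_nozzle_mid",(.425,-.05),(.6154,.078)),("brass_nozzle_mid",(.465,.18),(.6246,.158))):
    x,f=fit(C,M[q],reg[q][0][1],p); print(q,x.round(4),round(f,3))
    if f<.8: print("poor fit"); break
    pick(x[0],x[1],0,.020,35); place(*b,-.116,.025)
# holder & bar look
h=np.array([.515,.324]); r.goto([.47,.30,.24],down(np.pi/2-.185)); st=r.read_state(); im=r.get_image("wrist"); cv2.imwrite("pics/w2.png",im); C=cam("wrist",st)
reg={q:r.regions_of(q,"wrist")[0]["region"] for q in ["bar_mid","bar_holder"]}
for q,p in (("bar_mid",(.51,.325)),("bar_holder",(.515,.324))):
    mk=reg[q]|reg["bar_mid"] ; x,f=fit(C,M[q],mk,p,yaws=[-.185]); print(q,x.round(4),round(f,3))
    cv2.drawContours(im,cv2.findContours(render(C,M[q],x,2).astype(np.uint8),0,1)[0],-1,(0,255,0),1)
    cv2.drawContours(im,cv2.findContours(mk.astype(np.uint8),0,1)[0],-1,(255,0,255),1)
cv2.imwrite("pics/w2f.png",im); print(r.read_state()["q"].round(2),r.read_state()["time_s"])
```

```text
copper_nozzle_mid [ 0.4288 -0.0542  0.0192] 0.883
pick False [ 0.4289 -0.0542  0.0203] gap 0.0228 t 22.275
lifted gap 0.0232
place True [0.6156 0.0782 0.0252] F [-0.5  0.9  5.1]
t 26.7167
brass_nozzle_mid [0.4643 0.1802 0.0132] 0.932
pick False [0.4644 0.1803 0.0203] gap 0.0223 t 29.0833
lifted gap 0.0223
place True [0.6248 0.158  0.025 ] F [0.9 0.5 2.8]
t 33.3
bar_mid [ 0.5145  0.3277 -0.1906] 0.942
bar_holder [ 0.5148  0.325  -0.1911] 0.969
[-0.53  0.33 -0.18  1.72  0.06  1.1   0.66] 34.3917
```

View pics/w2f.png

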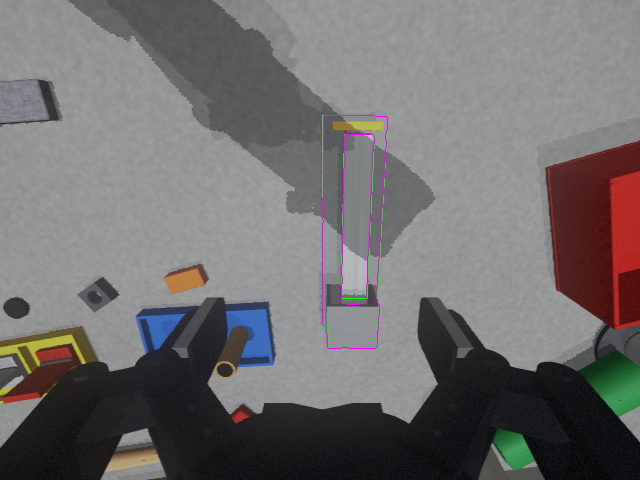

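The nozzle picks and placements went as expected, and the holder fit is good (lip at row 126, bar end at row 133). Now I'll lift and draw the bar, then look at its end in the grip.

Run:
```python
from h import *
st=r.read_state(); C=cam("wrist",st); h=np.array([.5148,.325]); a=-.191; u=np.array([np.cos(a),np.sin(a)]); v=np.array([-u[1],u[0]])
e=toplane(C,(358,133.5),.032)[0]-h; print("bar -x end in holder frame",(e@u).round(4),(e@v).round(4))
g=h-.004*u+.001*v; o=down(np.pi/2+a)
r.goto([*g,.12],o); hit=r.servo_line([*g,.010],v=.1,stop_force=12); print(hit,r.read_state()["tcp_pos"])
z=r.read_state()["tcp_pos"][2]
r.gripper_close(80); s=r.read_state(); print("gap",s["finger_gap"],"F",s["force"].round(1))
r.servo_line([*g,z+.017],v=.04); s=r.read_state(); print("lift",s["finger_gap"],s["force"].round(1),s["tcp_pos"].round(4))
b=r.servo_line([*(g-.08*u),z+.017],v=.08,stop_force=12); s=r.read_state(); print("draw",b,s["finger_gap"],s["force"].round(1))
if not b:
    r.servo_line([*(g-.08*u),.2],v=.15); st=r.read_state(); im=r.get_image("wrist"); cv2.imwrite("pics/w3.png",im)
    for n in ["side"]: cv2.imwrite("pics/s3.png",r.get_image(n))
    print(st["tcp_pos"],st["q"].round(2),st["time_s"],st["finger_gap"],proj(cam("wrist",st),[*(st["tcp_pos"][:2]-.11*u),st["tcp_pos"][2]+.02]))
```

```text
bar -x end in holder frame -0.1106 0.0018
False [0.51150997 0.32705951 0.01066787]
gap 0.027860347013772047 F [-0.9 -1.   5.3]
lift 0.028259926505935788 [-0.2 -0.1 -2.9] [0.5111 0.3267 0.0278]
draw False 0.028147780057528396 [ 0.5  0.8 -3.5]
[0.43207507 0.34144816 0.19905567] [-0.63  0.36 -0.17  1.79  0.07  1.01  0.54] 39.825 0.028314364055628396 [[320.46052343  21.97691058]]
```

View pics/w3.png

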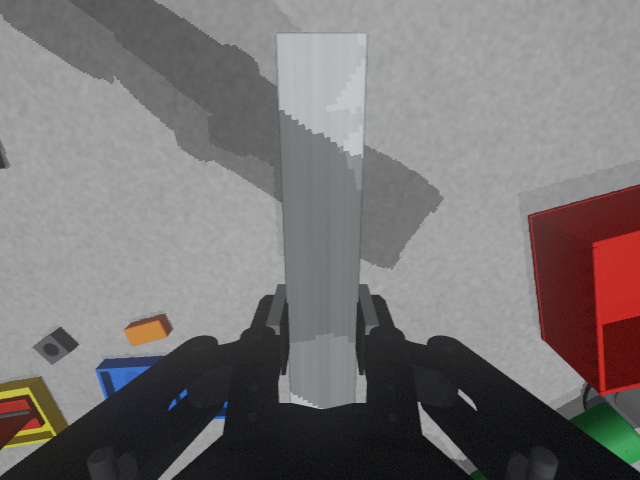

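View pics/s3.png

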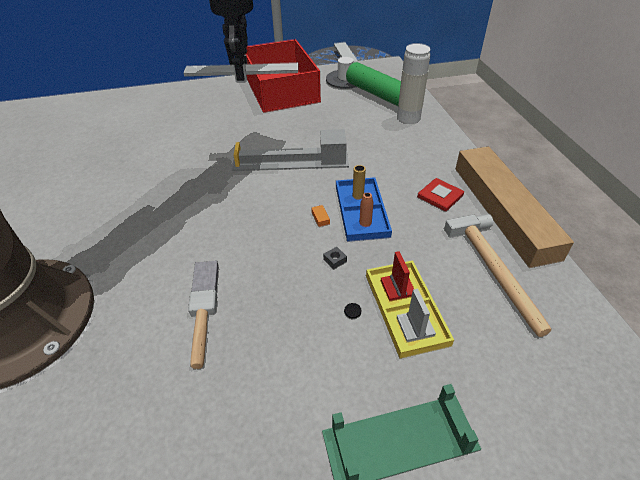

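Bar is out, gripped level (end at row 33 in the wrist view); tees and nozzles stand upright in their trays. Next I'll check the grip offset and cradle pose from the fixed cameras too, then place.

Run:
```python
from fit import *
st=r.read_state(); C=cam("wrist",st); a=-.191; u=np.array([np.cos(a),np.sin(a)])
for row in (32,33,34): print("end dist",((toplane(C,(322,row),st["tcp_pos"][2]+.0213)[0]-st["tcp_pos"][:2])@u).round(4))
L,Rr=toplane(C,[(277.5,33),(367.5,33)],st["tcp_pos"][2]+.0213); print("width",np.linalg.norm(L-Rr).round(4))
for n in ["scene","side"]:
    r.get_image(n); d=r.regions_of("bar_cradle",n)[0]
    x,f=fit(cam(n),M["bar_cradle"],d["region"],(.54,-.323)); print(n,x.round(4),round(f,3))
for y in (np.pi/2+.017,-np.pi/2+.017):
    print(r.ik([.54,-.323,.1],down(y)))
```

```text
end dist -0.1069
end dist -0.1066
end dist -0.1063
width 0.0287
scene [ 0.539  -0.3228  0.0136] 0.971
side [ 0.5392 -0.3218  0.0188] 0.985
[ 0.37385885  0.56910581  0.11893534  1.71132882 -0.08403057  0.86611634
  2.11649004]
[ 0.04820233  0.63471617  0.62463296  1.74087889 -0.45309298  0.91430062
 -0.69077104]
```

Run:
```python
from fit import *
a=.016; u=np.array([np.cos(a),np.sin(a)]); p=np.array([.5393,-.3225])-.0028*u; o=down(np.pi/2+a)
r.goto([.5,0,.24],down(np.pi/2)); r.goto([*p,.14],o); r.servo_line([*p,.035],v=.12)
hit=r.servo_line([*p,.006],v=.03,stop_force=6); s=r.read_state(); print("place",hit,s["tcp_pos"].round(4),s["force"].round(1),s["finger_gap"])
r.open(); r.servo_line([*p,.2],v=.2); r.goto([.42,-.12,.30],down(np.pi/2)); 
st=r.read_state(); im=r.get_image("wrist"); cv2.imwrite("pics/w4.png",im); C=cam("wrist",st)
full=[B(-110,110,-15,15,24,32)]
print("wrist",fit(C,full,r.regions_of("bar_mid","wrist")[0]["region"],(.539,-.3225)))
print("wristcradle",fit(C,M["bar_cradle"]+full,r.regions_of("bar_cradle","wrist")[0]["region"]|r.regions_of("bar_mid","wrist")[0]["region"],(.539,-.3225)))
r.goto([.35,.2,.35],down(np.pi/2))
for n in ["side","scene"]:
    im=r.get_image(n); cv2.imwrite(f"pics/{n}5.png",im)
    print(n,fit(cam(n),full,r.regions_of("bar_mid",n)[0]["region"],(.539,-.3225)))
print(r.read_state()["time_s"])
im=cv2.imread("pics/side5.png"); cv2.imwrite("pics/s5c.png",cv2.resize(im[150:480,240:540],None,fx=1.8,fy=1.8,interpolation=cv2.INTER_CUBIC))
```

```text
place True [ 0.5363 -0.3224  0.0106] [-1.3  0.3  6.8] 0.028095366831399765
wrist (array([ 0.53727343, -0.32186548,  0.0162217 ]), np.float64(0.7841848356654735))
wristcradle (array([ 0.53857945, -0.3225616 ,  0.01201035]), np.float64(0.7892603198095299))
side (array([ 0.53736615, -0.32058663,  0.01832293]), np.float64(0.972004769557779))
scene (array([ 0.53623519, -0.32242336,  0.01559548]), np.float64(0.9100932994062765))
48.8667
```

View pics/s5c.png

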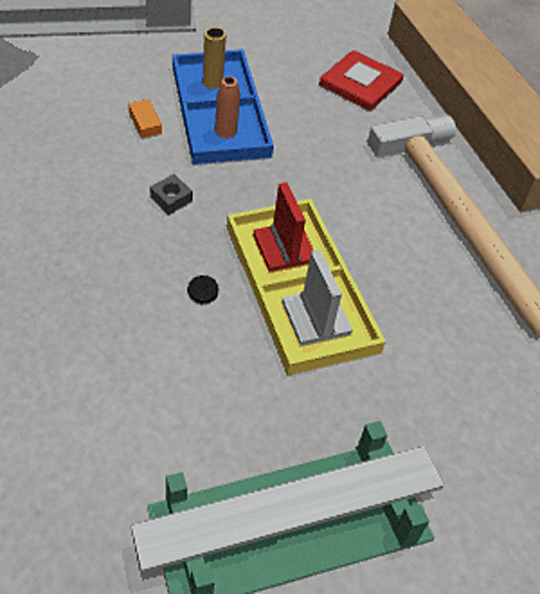

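View pics/w4.png

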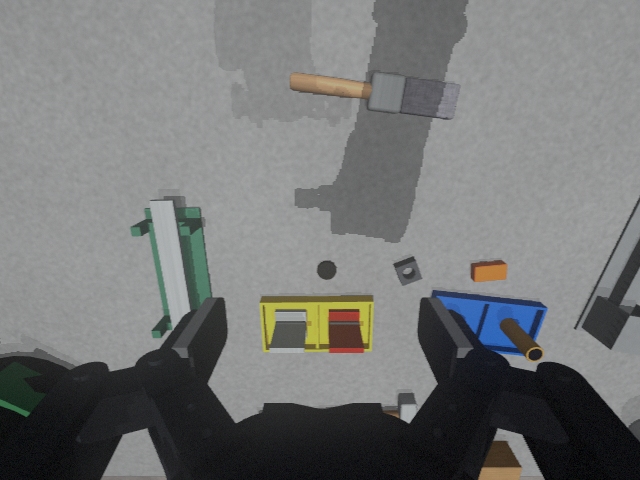

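The bar lies in both notches, about 2 mm off centre lengthwise by both fixed cameras. All four pieces stand in their own bays and the gripper is clear and open, so I'm handing in.

```bash
python3 -c "
from h import *
print(r.hand_in())"
```

```text
the job is handed in; nothing more can be done
None
```

I cleared the bench and handed the job in; the last clock reading before that was about 49 s of the 128 s allowed.

- **Nozzles:** the copper and brass nozzles stand upright in the blue tray, one to a bay.
- **Tee coupons:** the bare and red tees sit base down in the yellow tray, one to a bay.
- **Flat bar:** I lifted it 17 mm, drew it 80 mm out from under the hood, and laid it in both notches of the green cradle. The force checks showed no contact with the lip or hood.

**Last checks:** the side picture showed every piece in place. The arm was clear of everything with the gripper open. Silhouette fits put the bar about 2 mm (side camera) and 3 mm (scene camera) toward the robot from the cradle's centre, with its direction within about 0.3° of the cradle's.

**Weaker checks:** the last wrist-camera fits were poor, about 0.78 overlap, because a finger hid part of the cradle. They gave the same bar position to within about 1 mm. Earlier, the bar's apparent width in the grip came out at 28.7 mm instead of 30 mm, so I took that offset as good only to a few millimetres. I did not correct the 2–3 mm lengthwise offset.

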